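Rock the tight locating block out of the plaster mould

ROBOT

A 6-joint arm with a two-finger parallel gripper is mounted at the origin on the work surface. World frame = base frame: x ahead of the robot, y to its left, z up, the work surface at z = 0. Lengths are in m, angles in rad, forces in N, time in s.
With the tool pointing down it reaches from about 0.325 to 0.75 m from the base axis. Payload 7.6 kg.
Tool frame: the origin (TCP) lies on the mounting face of the last link; the fingertips stand 173 mm ahead of it and the grasp point (between the pads) lies 155 mm ahead of it; z points along the fingers, y is the line along which they close (so a half turn about z gives the same grasp; the last joint's range is limited). The gripper opens to 85 mm and grips with 20 to 120 N. Pads are 22 mm wide; open, the fingers measure 114 mm over their backs; the gripper's body (76 mm by 85 mm) begins 54 mm behind the grasp point. The pads swing forward as they close: fully open they stand 13 mm farther back than shut.
Start: joints at [-1.228, 0.052, 1.401, -0, 1.689, -0.07], TCP at [0.211, -0.481, 0.405] pointing down, gripper open.
Joint ranges: [-2.9, 2.9], [-0.91, 2.17], [0.12, 2.37], [-1.06, 4.2], [0.26, 2.73], [-2.93, 2.93]. Speed limits (rad/s): [2.57, 2.57, 3.01, 3.14, 3.14, 3.14].

INTERFACE

Orientations are given as a unit quaternion [w, x, y, z].
In Python, from workcell import arm, cams gives the robot as it stands. The module is installed in compiled form; this text tells all that it offers.
- The arm moves only by the tool send_rows, never from a script. Its argument "steps" is a list of rows, each an object of numbers: "x", "y", "z": the shift along the tool's x, y, z as a fraction of full scale; "wx", "wy", "wz": the turn, a rotation vector about the tool's x, y, z as a fraction of full scale. A call has 1 to 8 rows; each row is the pose to reach, as a shift and turn from the pose commanded when the call began, along the tool's axes at that moment; what a row does not reach only later rows make up. Full scale, the value 1, is 0.8 m for a shift and 2 rad for a turn. A row lasts 1/12 s, in which the tool goes at most 41.7 mm and 7.16 degrees, less where a joint would pass 70% of its speed; a pose out of reach is approached as far as the arm can. A call with a number of a shift or a turn outside -1 to 1 is refused whole. A call with a gripper value outside its range is refused whole. "jaw" is the closure, from 0 (fully open) to 1 (shut), set as the call begins (left out, the last holds). The fingers move at their own pace and stop on an object; "newtons" is the grip in N (left out, the last holds). Time passes only in rows, so rows that repeat a pose let the fingers close. It gives the time, the measured TCP pose, the force, the opening and the grip force at its end, in the units of the state.
- arm.state(): the state, without advancing time (a new reading comes with each control period).
- cams.get_image(name): name is "scene" or "top" or "wrist"; returns (picture, depth): 384x512x3 uint8, blue, green, red; 384x512 float32, m along the optical axis (not along the pixel's ray), 0 where there is no reading.
- cams.camera_info(name): a dict with "intrinsics" (3x3 intrinsics, pixels), "position" and "orientation" of the camera in the world; the wrist camera has in their place "hand_eye" (4x4, takes a point from camera to tool coordinates, whose origin is the TCP and whose axes are the flange's). Camera axes: x right, y up, looking along -z (the intrinsics and any distortion apply to the point x, -y, -z); pixel columns grow to the right and rows downward; lengths in m; the calibration is good to about 2 mm. A picture is of the moment at which its call begins: read the wrist's pose just before it. camera_info takes no time and is no camera call.
- arm.hand_in(): hands the job in; it is judged then, once.
The state is a dict: "time": time; "qpos": joint angles; "dq": joint speeds; "effort": joint torques, N m; "ee_pos": TCP position; "tool_rot": TCP orientation; "force": force on the tool from outside, world axes, zero at the start; "wrist_torque": the same for the moment, N m; "width": opening from 0.0 (shut) to 1.0 (fully open); "grasp_force": force on a finger pad.
Only numpy, scipy, OpenCV 4.12 (cv2) and the standard library are available. Lean on these libraries where they do the work, as an engineer would, in place of code of your own. Each camera call takes 0.05 s, during which the arm holds its last target. There are 200 camera calls.

TASK

Grip the blue-topped locating block and rock it from side to side, several times each way (leaning it towards one rubber liner, then towards the other), easing it up little by little until it comes free of its plaster mould; it fits too tightly to be pulled straight out, that would lift the mould out of its tray, and the mould must stay down. Finish while still holding the block in the gripper, upright and still, just clear above its socket (about 15 mm under its foot) and clear of the mould. Leave the red-topped block, its mould and everything else on the bench alone.

Things in the scene. Friction and masses are not known exactly. Their poses are not given: they have to be found in the camera images.
- block_blue: Locating block, blue grip. Foot: light wood, 40 (x) x 30 (y) mm, 37 tall, underside a half cylinder (radius 15) along x. Grip: plastic, 36 (x) x 24 (y) mm, 37 to 85 mm above the origin. Origin: middle of the foot's lowest line; z up. About 90 g. It starts upright, fully home: origin 33 mm below the mould's top face, 35 mm above the bench, grip 48 mm proud of the plaster.
- grip_blue (a point): Middle of the blue grip, 63 mm above the block's origin, on the block's axis; axes as the block's. Grip it from above across y (24 mm wide).
- pivot_blue (a point): Middle of the socket between the liners, 24 mm above the block's origin at the start, fixed in the mould. Lean the block about this point, even as it rises (pivoting higher drags the mould up). The liners, 42 x 10 x 14 mm, press on its +y and -y faces with about 12 N and yield up to 6 mm each (2.5 N per mm): it can lean about 10 degrees each way about its x. Along x: 2 mm play, no lean.
- socket_blue (a point): Centre of the blue block's socket in the mould's top face, 68 mm above the bench; x, y as the block's at the start. White plaster mould 124 x 124 x 60 mm in a fixed wooden tray 150 x 150 mm with a 24 mm rim. Opening 44 (x) x 60 (y) mm, 33 mm deep; the liners' tops are 2 mm below the top face. Moves with the mould.
- mould_blue (a joint): Lift of the blue block's mould in its tray, m: 0 = down, up to 0.03. It moves only straight up and down; only its weight (0.8 kg) holds it. A straight pull carries it along. While the block swings from side to side the liners' drag cancels: a rise of up to 2.6 mm per swing of 14 degrees leaves it down, and a mould that crept up sinks back. The liners let go after a rise of about 27 mm.
- block_red: Locating block, red grip. Foot: light wood, 40 (x) x 30 (y) mm, 37 tall, underside a half cylinder (radius 15) along x. Grip: plastic, 36 (x) x 24 (y) mm, 37 to 85 mm above the origin. Origin: middle of the foot's lowest line; z up. About 90 g. It starts upright, fully home: origin 33 mm below the mould's top face, 35 mm above the bench, grip 48 mm proud of the plaster.
- mould_red (a joint): Lift of the red block's mould, which is like the blue one's, m; 0 = down. To be left alone.
- tumbler: Teal studio cup, 72 mm across, 130 mm high; origin at its underside. Bystander.
- glaze_jar: Pink lidded glaze jar, 64 mm across, 85 mm high; origin at its underside. Bystander.
- bowl: Bisque bowl, 120 mm across, 50 mm high; origin at its underside. Bystander.
- bottle: White bottle with blue cap, 56 mm across, 150 mm high; origin at its underside. Bystander.
- brush: Brush lying on the bench, along its own x. Bystander.
- rib: Flat wooden throwing rib 85 x 50 x 9 mm lying on the bench. Bystander.
Not all that is in view belongs to the job. What is shaped like the block_blue but pink is not meant.

How it is judged:
By the outcome, as a careful person would: the job done as asked, in the order asked, and still so for the second after the job is handed in, while the arm keeps its last pose, push and grip.
It also fails if it takes over 59 s, if anything falls off the work surface, if the arm or the gripper's body presses on something with over 40 N, if the wrist force passes 120 N, or if a joint passes its speed limit or range.

## Working session

There is one attempt and no reset: what is moved stays moved. The work goes in short steps, Python scripts to look and compute and a tool call to move; the robot and the scene stay as the last step left them, time stands still between calls to the robot, and variables do not carry over. Pictures are saved under pics/ and viewed, at most 10 in all, crops included, and the job is handed in when it is done.

Besides the shell and the picture viewer there is one more tool, called by a JSON object that holds its "api" and its "payload", one argument or row to a line. send_rows: Moves the arm, as the interface text tells. Shift numbers are shares of 0.8 m and turn numbers shares of 2 rad, none past 1 either way. Its arguments: {"type":"object","properties":{"steps":{"type":"array"},"jaw":{"type":"number"},"newtons":{"type":"number"}},"required":["steps"]}

```bash
mkdir -p pics; cat > h.py <<'E'
import numpy as np, cv2
from workcell import arm, cams
from scipy.spatial.transform import Rotation as R
def q2R(q): return R.from_quat([q[1],q[2],q[3],q[0]]).as_matrix()
def pose(name, s=None):
    i=cams.camera_info(name)
    if name=="wrist":
        H=np.array(i["hand_eye"]); Rt=q2R(s["tool_rot"]); return i, Rt@H[:3,:3], Rt@H[:3,3]+np.array(s["ee_pos"])
    o=np.array(i["orientation"]); return i, (o if o.shape==(3,3) else q2R(o)), np.array(i["position"])
def ray(p,uv):
    i,Rc,c=p; K=np.array(i["intrinsics"]); d=np.linalg.solve(K,[uv[0],uv[1],1.]); return c, Rc@(d*[1,-1,-1])
def plane(p,uv,z):
    c,d=ray(p,uv); return c+d*(z-c[2])/d[2]
def pts(p,depth,m):
    v,u=np.nonzero(m&(depth>0)); i,Rc,c=p; K=np.array(i["intrinsics"])
    d=np.linalg.solve(K,np.stack([u,v,np.ones(len(u))]))*[[1],[-1],[-1]]*depth[v,u]
    return (Rc@d).T+c
def proj(p,X):
    i,Rc,c=p; q=Rc.T@(np.array(X)-c)*[1,-1,-1]; q=np.array(i["intrinsics"])@q; return q[:2]/q[2]
E
python3 - <<'E'
from h import *
s=arm.state(); print(s)
ims=[]
for n in["top","scene","wrist"]:
    im,d=cams.get_image(n); np.savez(n+".npz",im=im,d=d); print(n,cams.camera_info(n)); cv2.imwrite(f"pics/{n}0.png",im)
E
```

```text
{'time': 0.0, 'qpos': array([-1.22829314e+00,  5.28198491e-02,  1.40176504e+00,  4.19550497e-05,
        1.68860917e+00, -7.03024971e-02]), 'dq': array([ 1.22011422e-03, -2.05371614e-04,  2.74867755e-04,  1.78802118e-05,
       -5.28902050e-06,  6.42139842e-04]), 'effort': array([ 6.42321993e-04, -3.81682777e+01, -3.60177720e+01, -1.69688502e-05,
        6.40572020e-03, -7.60503298e-06]), 'ee_pos': array([ 0.21063072, -0.48085199,  0.40386072]), 'tool_rot': array([-7.96122994e-04,  9.78773633e-01,  2.04942758e-01, -8.79980879e-05]), 'force': array([-0.0718191 , -0.48715908,  0.20874162]), 'wrist_torque': array([-0.04710629, -0.02989056,  0.03384758]), 'grasp_force': 0.0, 'width': 0.9988126350244808}
top {'intrinsics': array([[358.38221269,   0.        , 255.60841154],
       [  0.        , 358.38221269, 190.43701777],
       [  0.        ,   0.        ,   1.        ]]), 'position': array([0.35895781, 0.0021843 , 1.10701991]), 'orientation': array([ 0.71261339,  0.05972186, -0.07426866, -0.69505368])}
scene {'intrinsics': array([[447.76749253,   0.        , 254.0740184 ],
       [  0.        , 447.76749253, 186.96543345],
       [  0.        ,   0.        ,   1.        ]]), 'position': array([ 1.58824931, -0.07136518,  0.82410218]), 'orientation': array([0.64103103, 0.33991362, 0.31898295, 0.60974406])}
wrist {'intrinsics': array([[288.7157758 ,   0.        , 254.40134925],
       [  0.        , 288.7157758 , 192.13665293],
       [  0.        ,   0.        ,   1.        ]]), 'hand_eye': array([[-2.63176011e-04,  9.56821289e-01,  2.90676713e-01,
         7.43350957e-02],
       [ 9.99999688e-01,  3.54929309e-05,  7.88558308e-04,
         2.10767192e-04],
       [ 7.44192408e-04,  2.90676830e-01, -9.56821000e-01,
         3.04643695e-02],
       [ 0.00000000e+00,  0.00000000e+00,  0.00000000e+00,
         1.00000000e+00]])}
```

View pics/top0.png

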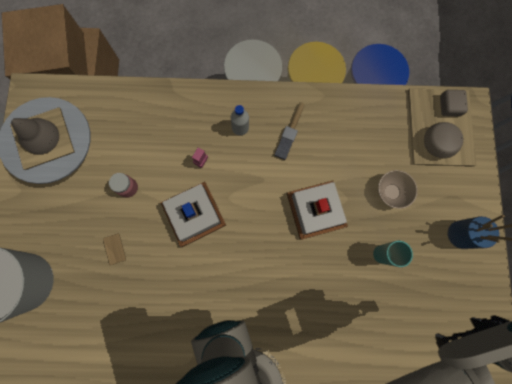

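View pics/scene0.png

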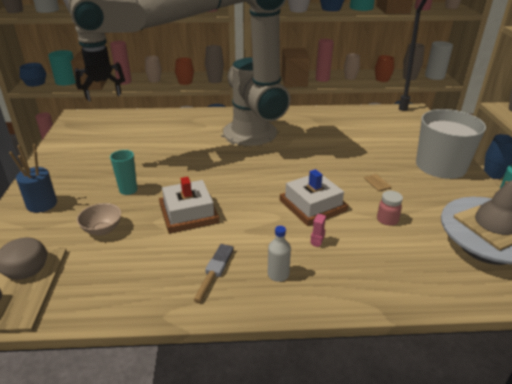

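The top view shows the blue block at about (188,211) in its white mould (192,213), with the red one at (323,206), the pink decoy at (200,158) and the bottle at (240,120). The scene view shows the blue grip at about (315,180). Next I measure the blue block from both views.

```bash
python3 - <<'E'
from h import *
P={};C={}
for n,box in[("top",(150,170,235,255)),("scene",(280,160,350,220))]:
    f=np.load(n+".npz"); im,d=f["im"],f["d"]; p=pose(n); P[n]=p
    hsv=cv2.cvtColor(im,cv2.COLOR_BGR2HSV); roi=np.zeros(d.shape,bool); roi[box[1]:box[3],box[0]:box[2]]=1
    m=cv2.inRange(hsv,(105,120,40),(130,255,255)).astype(bool)&roi
    X=pts(p,d,m); C[n]=X; v,u=np.nonzero(m); print(n,m.sum(),u.mean(),v.mean(),X.min(0),X.max(0))
    t=X[X[:,2]>X[:,2].max()-.008]; print(" top face",len(t),t.mean(0),cv2.minAreaRect((t[:,:2]*1000).astype(np.float32)))
    w=cv2.inRange(hsv,(0,0,140),(180,70,255)).astype(bool)&roi
    X=pts(p,d,w); X=X[(X[:,2]>.055)&(X[:,2]<.08)]
    print(" plaster",len(X),np.median(X[:,2]),cv2.minAreaRect((X[:,:2]*1000).astype(np.float32)))
# two-ray: intersection of top-face centroids via rays
cs=[]
for n in P:
    t=C[n]; t=t[t[:,2]>t[:,2].max()-.008].mean(0); cs.append(ray(P[n],proj(P[n],t)))
(c1,d1),(c2,d2)=cs; a=np.linalg.lstsq(np.stack([d1,-d2],1),c2-c1,rcond=None)[0]; print("two-view",c1+a[0]*d1,c2+a[1]*d2)
E
```

```text
top 128 187.828125 209.90625 [0.47163418 0.15407721 0.06374333] [0.50857186 0.19683199 0.12555783]
 top face 97 [0.49039936 0.17090863 0.12069143] ((490.7118225097656, 171.38827514648438), (32.95001983642578, 23.155519485473633), 29.519987106323242)
 plaster 1104 0.06861330366915863 ((492.335205078125, 171.44186401367188), (118.05876922607422, 116.19499206542969), 27.88654136657715)
scene 162 314.8888888888889 178.59876543209876 [0.48128262 0.15568347 0.07481437] [0.51884891 0.18307064 0.12313009]
 top face 47 [0.50014421 0.16973385 0.11945599] ((498.451904296875, 170.00277709960938), (33.656044006347656, 15.8157320022583), 24.20124626159668)
 plaster 715 0.06842223887911547 ((494.0570068359375, 171.2775421142578), (127.95714569091797, 128.61428833007812), 27.80608558654785)
two-view [0.49131939 0.17208963 0.11378756] [0.49127946 0.17169807 0.11371526]
```

{"api": "send_rows", "payload": {
  "steps": [
    {"x":0.324,"y":-0.303,"wz":-0.019},
    {"x":0.324,"y":-0.303,"wz":-0.019},
    {"x":0.648,"y":-0.606,"wz":-0.038},
    {"x":0.648,"y":-0.606,"wz":-0.038},
    {"x":0.648,"y":-0.606,"wz":-0.038},
    {"x":0.648,"y":-0.606,"wz":-0.038},
    {"x":0.648,"y":-0.606,"wz":-0.038},
    {"x":0.648,"y":-0.606,"wz":-0.038}
  ],
  "jaw": 0
}}

```text
validation failed for argument at $.st...
```

```bash
cat > go.py <<'E'
from h import *
import sys
# target TCP xyz, yaw of tool x (deg): print shift/turn as fractions
def togo(t,yaw,lean=0):
    s=arm.state(); Rt=q2R(s["tool_rot"]); D=R.from_euler("z",yaw,degrees=True).as_matrix()@np.diag([1,-1,-1])
    print("t",round(s["time"],2),"pos",s["ee_pos"].round(4),"w",round(s["width"],3),"gf",s["grasp_force"],"F",s["force"].round(1))
    print("shift",(Rt.T@(np.array(t)-s["ee_pos"])/.8).round(4),"turn",(R.from_matrix(Rt.T@D).as_rotvec()/2).round(4))
if __name__=="__main__": togo([float(v) for v in sys.argv[1:4]],float(sys.argv[4]))
E
python3 go.py .491 .1715 .40 28
```

```text
t 0.15 pos [ 0.2106 -0.4809  0.4041] w 0.998 gf 0.0 F [0.3 0.8 0.6]
shift [ 0.6482 -0.6064  0.0059] turn [-0.0006 -0.0001 -0.038 ]
```

{"api": "send_rows", "payload": {
  "steps": [
    {"x":0.324,"y":-0.303,"z":0,"wx":0,"wy":0,"wz":-0.019},
    {"x":0.648,"y":-0.606,"z":0,"wx":0,"wy":0,"wz":-0.038},
    {"x":0.648,"y":-0.606,"z":0,"wx":0,"wy":0,"wz":-0.038},
    {"x":0.648,"y":-0.606,"z":0,"wx":0,"wy":0,"wz":-0.038},
    {"x":0.648,"y":-0.606,"z":0,"wx":0,"wy":0,"wz":-0.038},
    {"x":0.648,"y":-0.606,"z":0,"wx":0,"wy":0,"wz":-0.038},
    {"x":0.648,"y":-0.606,"z":0,"wx":0,"wy":0,"wz":-0.038},
    {"x":0.648,"y":-0.606,"z":0,"wx":0,"wy":0,"wz":-0.038}
  ]
}}

```text
time: 0.82
ee_pos: [0.3424, -0.1727, 0.4046]
tool_rot: [0.0, 0.97, 0.242, 0.0]
force: [1.0, -0.2, 0.5]
width: 1.0
grasp_force: 0.0
```

```bash
python3 go.py .491 .1715 .40 28
```

```text
t 0.82 pos [ 0.3424 -0.1727  0.4046] w 1.0 gf 0.0 F [ 1.  -0.2  0.5]
shift [ 0.3659 -0.2928  0.0057] turn [ 0.0001 -0.0001 -0.0002]
```

{"api": "send_rows", "payload": {
  "steps": [
    {"x":0.366,"y":-0.293,"z":0,"wx":0,"wy":0,"wz":0},
    {"x":0.366,"y":-0.293,"z":0,"wx":0,"wy":0,"wz":0},
    {"x":0.366,"y":-0.293,"z":0,"wx":0,"wy":0,"wz":0},
    {"x":0.366,"y":-0.293,"z":0,"wx":0,"wy":0,"wz":0},
    {"x":0.366,"y":-0.293,"z":0,"wx":0,"wy":0,"wz":0},
    {"x":0.366,"y":-0.293,"z":0,"wx":0,"wy":0,"wz":0},
    {"x":0.366,"y":-0.293,"z":0,"wx":0,"wy":0,"wz":0},
    {"x":0.366,"y":-0.293,"z":0,"wx":0,"wy":0,"wz":0}
  ]
}}

```text
time: 1.48
ee_pos: [0.4745, 0.1338, 0.4045]
tool_rot: [0.0, 0.97, 0.242, -0.0]
force: [0.3, -1.6, 0.4]
width: 1.001
grasp_force: 0.0
```

```bash
python3 go.py .491 .1715 .40 28
```

```text
t 1.48 pos [0.4745 0.1338 0.4045] w 1.001 gf 0.0 F [ 0.3 -1.6  0.4]
shift [ 0.0404 -0.0319  0.0056] turn [0.0001 0.     0.0003]
```

{"api": "send_rows", "payload": {
  "steps": [
    {"x":0.02,"y":-0.016,"z":0,"wx":0,"wy":0,"wz":0},
    {"x":0.02,"y":-0.016,"z":0,"wx":0,"wy":0,"wz":0},
    {"x":0.02,"y":-0.016,"z":0,"wx":0,"wy":0,"wz":0},
    {"x":0.02,"y":-0.016,"z":0,"wx":0,"wy":0,"wz":0},
    {"x":0.02,"y":-0.016,"z":0,"wx":0,"wy":0,"wz":0}
  ]
}}

```text
time: 1.9
ee_pos: [0.4822, 0.1493, 0.4048]
tool_rot: [0.0, 0.97, 0.241, -0.0]
force: [-0.9, 0.2, -0.1]
width: 0.998
grasp_force: 0.0
```

```bash
cat > look.py <<'E'
from h import *
import sys
s=arm.state(); im,d=cams.get_image("wrist"); cv2.imwrite(sys.argv[1],im)
p=pose("wrist",s); hsv=cv2.cvtColor(im,cv2.COLOR_BGR2HSV)
m=cv2.inRange(hsv,(105,120,40),(130,255,255))
n,l,st,ce=cv2.connectedComponentsWithStats(m)
for i in range(1,n):
    if st[i,4]<100: continue
    X=pts(p,d,l==i); t=X[X[:,2]>X[:,2].max()-.006]
    print(st[i],X.max(0),"top",len(t),t.mean(0),cv2.minAreaRect((t[:,:2]*1000).astype(np.float32)))
w=cv2.inRange(hsv,(0,0,130),(180,80,255)).astype(bool); X=pts(p,d,w); X=X[(X[:,2]>.055)&(X[:,2]<.08)&(np.hypot(X[:,0]-.49,X[:,1]-.17)<.1)]
print("plaster",len(X),np.median(X[:,2]),cv2.minAreaRect((X[:,:2]*1000).astype(np.float32)))
E
python3 look.py pics/w1.png; python3 go.py .491 .1715 .40 28
```

```text
[ 225  142   27   44 1157] [0.51364117 0.19090301 0.12225668] top 1007 [0.49411551 0.17201034 0.12024747] ((493.6181335449219, 172.05780029296875), (34.74912643432617, 23.65228271484375), 27.752004623413086)
plaster 9254 0.06840197166980178 ((492.49456787109375, 171.27520751953125), (124.58261108398438, 123.87156677246094), 27.670726776123047)
t 1.95 pos [0.4822 0.1492 0.4049] w 1.0 gf 0.0 F [-0.1  0.3 -0.1]
shift [ 0.0228 -0.0194  0.0061] turn [ 0.0002 -0.0001 -0.0007]
```

View pics/w1.png

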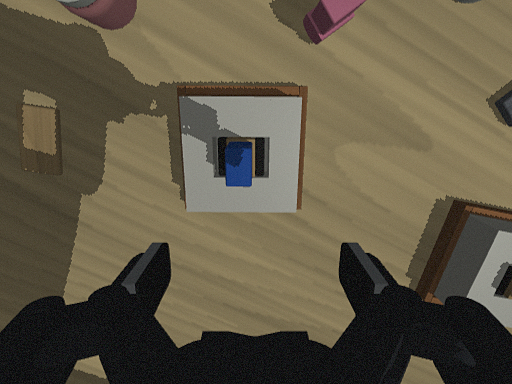

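The wrist view shows the blue grip at (238,163), long side along tool x, in its mould. The pink decoy is at the top right. I'll move above it and measure again from closer.

{"api": "send_rows", "payload": {
  "steps": [
    {"x":0.026,"y":-0.02,"z":0.04,"wx":0,"wy":0,"wz":0.002},
    {"x":0.026,"y":-0.02,"z":0.09,"wx":0,"wy":0,"wz":0.002},
    {"x":0.026,"y":-0.02,"z":0.09,"wx":0,"wy":0,"wz":0.002},
    {"x":0.026,"y":-0.02,"z":0.09,"wx":0,"wy":0,"wz":0.002},
    {"x":0.026,"y":-0.02,"z":0.09,"wx":0,"wy":0,"wz":0.002},
    {"x":0.026,"y":-0.02,"z":0.09,"wx":0,"wy":0,"wz":0.002}
  ]
}}

```text
time: 2.45
ee_pos: [0.4936, 0.1736, 0.3359]
tool_rot: [0.0, 0.971, 0.24, 0.002]
force: [0.2, 0.1, -0.0]
width: 1.0
grasp_force: 0.0
```

```bash
python3 look.py pics/w2.png; python3 go.py .493 .1717 .253 27.7
```

```text
[ 239  180   35   63 2071] [0.51381128 0.18967387 0.12281793] top 1613 [0.49448329 0.17231862 0.12023158] ((493.7427673339844, 171.9764862060547), (35.07578659057617, 23.450550079345703), 28.2408447265625)
plaster 12357 0.06837948024494192 ((492.9382629394531, 171.3948974609375), (124.11866760253906, 124.28527069091797), 27.651384353637695)
t 2.5 pos [0.4936 0.1738 0.3357] w 0.999 gf 0.0 F [-0.  -0.3  0.6]
shift [-0.0023  0.0018  0.1034] turn [ 0.0006 -0.0023  0.0003]
```

View pics/w2.png

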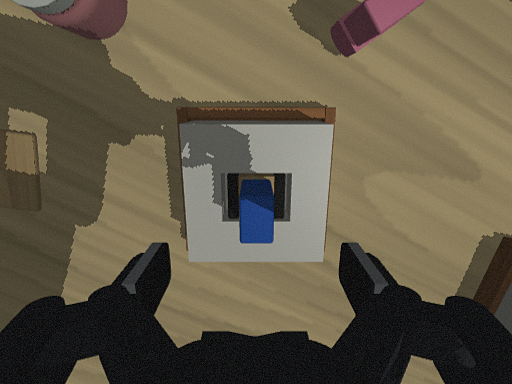

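The view shows the grip at (256,210), centred between the open fingers at (165,270) and (345,270). I'll go down over it.

{"api": "send_rows", "payload": {
  "steps": [
    {"x":-0.001,"y":0.002,"z":0.02,"wx":0,"wy":0,"wz":0},
    {"x":-0.001,"y":0.002,"z":0.045,"wx":0,"wy":0,"wz":0},
    {"x":-0.001,"y":0.002,"z":0.07,"wx":0,"wy":0,"wz":0},
    {"x":-0.001,"y":0.002,"z":0.09,"wx":0,"wy":0,"wz":0},
    {"x":-0.001,"y":0.002,"z":0.1,"wx":0,"wy":0,"wz":0},
    {"x":-0.001,"y":0.002,"z":0.103,"wx":0,"wy":0,"wz":0},
    {"x":-0.001,"y":0.002,"z":0.103,"wx":0,"wy":0,"wz":0},
    {"x":-0.001,"y":0.002,"z":0.103,"wx":0,"wy":0,"wz":0}
  ]
}}

```text
time: 3.17
ee_pos: [0.4937, 0.1724, 0.2519]
tool_rot: [0.0, 0.971, 0.24, 0.001]
force: [-0.4, -0.3, 0.1]
width: 1.002
grasp_force: 0.0
```

```bash
python3 go.py .4938 .172 .253 27.8
```

```text
t 3.17 pos [0.4937 0.1724 0.2519] w 1.002 gf 0.0 F [-0.4 -0.3  0.1]
shift [-0.0001  0.0005 -0.0014] turn [ 0.0003 -0.0012 -0.0003]
```

{"api": "send_rows", "payload": {
  "steps": [
    {"x":0,"y":0.0005,"z":-0.001,"wx":0,"wy":-0.001,"wz":0},
    {"x":0,"y":0.0005,"z":-0.001,"wx":0,"wy":-0.001,"wz":0},
    {"x":0,"y":0.0005,"z":-0.001,"wx":0,"wy":-0.001,"wz":0},
    {"x":0,"y":0.0005,"z":-0.001,"wx":0,"wy":-0.001,"wz":0},
    {"x":0,"y":0.0005,"z":-0.001,"wx":0,"wy":-0.001,"wz":0},
    {"x":0,"y":0.0005,"z":-0.001,"wx":0,"wy":-0.001,"wz":0},
    {"x":0,"y":0.0005,"z":-0.001,"wx":0,"wy":-0.001,"wz":0},
    {"x":0,"y":0.0005,"z":-0.001,"wx":0,"wy":-0.001,"wz":0}
  ],
  "jaw": 1,
  "newtons": 80
}}

```text
time: 3.83
ee_pos: [0.4935, 0.172, 0.2514]
tool_rot: [0.0, 0.971, 0.24, -0.001]
force: [-2.0, -2.0, 3.1]
width: 0.27
grasp_force: 78.6
```

```bash
python3 - <<'E'
from h import *
s=arm.state(); print(s["width"],s["grasp_force"],s["force"],s["wrist_torque"])
# rocking rows: pose relative to a start pose (lean a0, rise 0); pivot L ahead of TCP (tool z) when rise=0
def rows(seq,a0,r0,L=.194):
    # block frame upright tool: x tool x, z down. TCP at lean a, rise r, world-upright tool axes at pivot-origin:
    T=lambda a,r:(R.from_euler("x",a,degrees=True).as_matrix(), R.from_euler("x",a,degrees=True).apply([0,0,-(L+r)]))
    R0,p0=T(a0,r0)
    for a,r in seq:
        Ra,pa=T(a,r); d=R0.T@(pa-p0)/.8; w=R.from_matrix(R0.T@Ra).as_rotvec()/2
        print(a,r,"y %.4f z %.4f wx %.4f"%(d[1],d[2],w[0]))
for a0,a1 in((0,7),(7,-7),(-7,7)):
    for rise in (0,.0022,):
        for r0 in (0,.0132,.0264):
            print("from",a0,"rise",rise,"r0",r0); rows([(a0+(a1-a0)*k,r0+rise*k) for k in(.25,.5,.75,1)],a0,r0)
E
python3 go.py .4938 .172 .253 27.8
```

```text
0.26980177901164915 78.63657474517822 [-1.97728906 -1.95743624  3.1241368 ] [-0.10635903  0.24058277 -0.05421727]
from 0 rise 0 r0 0
1.75 0.0 y 0.0074 z 0.0001 wx 0.0153
3.5 0.0 y 0.0148 z 0.0005 wx 0.0305
5.25 0.0 y 0.0222 z 0.0010 wx 0.0458
7 0 y 0.0296 z 0.0018 wx 0.0611
from 0 rise 0 r0 0.0132
1.75 0.0132 y 0.0079 z 0.0001 wx 0.0153
3.5 0.0132 y 0.0158 z 0.0005 wx 0.0305
5.25 0.0132 y 0.0237 z 0.0011 wx 0.0458
7 0.0132 y 0.0316 z 0.0019 wx 0.0611
from 0 rise 0 r0 0.0264
1.75 0.0264 y 0.0084 z 0.0001 wx 0.0153
3.5 0.0264 y 0.0168 z 0.0005 wx 0.0305
5.25 0.0264 y 0.0252 z 0.0012 wx 0.0458
7 0.0264 y 0.0336 z 0.0021 wx 0.0611
from 0 rise 0.0022 r0 0
1.75 0.00055 y 0.0074 z -0.0006 wx 0.0153
3.5 0.0011 y 0.0149 z -0.0009 wx 0.0305
5.25 0.00165 y 0.0224 z -0.0010 wx 0.0458
7 0.0022 y 0.0299 z -0.0009 wx 0.0611
from 0 rise 0.0022 r0 0.0132
1.75 0.01375 y 0.0079 z -0.0006 wx 0.0153
3.5 0.0143 y 0.0159 z -0.0009 wx 0.0305
5.25 0.01485 y 0.0239 z -0.0010 wx 0.0458
7 0.0154 y 0.0319 z -0.0008 wx 0.0611
from 0 rise 0.0022 r0 0.0264
1.75 0.026949999999999998 y 0.0084 z -0.0006 wx 0.0153
3.5 
[... 1793 characters left out ...]
0022 r0 0
-3.5 0.00055 y 0.0148 z -0.0002 wx 0.0305
0.0 0.0011 y 0.0297 z 0.0004 wx 0.0611
3.5 0.00165 y 0.0446 z 0.0020 wx 0.0916
7 0.0022 y 0.0593 z 0.0045 wx 0.1222
from -7 rise 0.0022 r0 0.0132
-3.5 0.01375 y 0.0159 z -0.0002 wx 0.0305
0.0 0.0143 y 0.0317 z 0.0006 wx 0.0611
3.5 0.01485 y 0.0476 z 0.0023 wx 0.0916
7 0.0154 y 0.0633 z 0.0050 wx 0.1222
from -7 rise 0.0022 r0 0.0264
-3.5 0.026949999999999998 y 0.0169 z -0.0002 wx 0.0305
0.0 0.0275 y 0.0337 z 0.0007 wx 0.0611
3.5 0.02805 y 0.0506 z 0.0026 wx 0.0916
7 0.0286 y 0.0673 z 0.0055 wx 0.1222
t 3.83 pos [0.4935 0.172  0.2514] w 0.27 gf 78.63657474517822 F [-2.  -2.   3.1]
shift [ 0.0004  0.0002 -0.002 ] turn [ 0.0001  0.0009 -0.0002]
```

{"api": "send_rows", "payload": {
  "steps": [
    {"x":0,"y":0.0049,"z":0,"wx":0.0102,"wy":0,"wz":0},
    {"x":0,"y":0.0098,"z":0.0002,"wx":0.0204,"wy":0,"wz":0},
    {"x":0,"y":0.0148,"z":0.0005,"wx":0.0305,"wy":0,"wz":0},
    {"x":0,"y":0.0197,"z":0.0008,"wx":0.0407,"wy":0,"wz":0},
    {"x":0,"y":0.0247,"z":0.0012,"wx":0.0509,"wy":0,"wz":0},
    {"x":0,"y":0.0296,"z":0.0018,"wx":0.0611,"wy":0,"wz":0},
    {"x":0,"y":0.0296,"z":0.0018,"wx":0.0611,"wy":0,"wz":0},
    {"x":0,"y":0.0296,"z":0.0018,"wx":0.0611,"wy":0,"wz":0}
  ]
}}

```text
time: 4.5
ee_pos: [0.5048, 0.1506, 0.2499]
tool_rot: [-0.06, 0.969, 0.239, -0.016]
force: [-0.9, -0.9, 5.2]
width: 0.271
grasp_force: 79.5
```

```bash
cat > st.py <<'E'
from h import *
import sys
s=arm.state(); Rt=q2R(s["tool_rot"]); U=R.from_euler("z",27.8,degrees=True).as_matrix()@np.diag([1,-1,-1])
e=R.from_matrix(U.T@Rt).as_rotvec(degrees=True)
piv=np.array([.4935,.172,.0590]); v=Rt.T@(piv-s["ee_pos"])
print("t %.2f lean %s pivot in tool mm %s rise %.1f gf %.0f w %.3f"%(s["time"],e.round(2),(v*1000).round(2),(v[2]-.1924)*1000,s["grasp_force"],s["width"]),"F",s["force"].round(1),"T",s["wrist_torque"].round(2))
if len(sys.argv)>1:
    for n in sys.argv[1:]:
        s=arm.state(); im,d=cams.get_image(n); p=pose(n,s); hsv=cv2.cvtColor(im,cv2.COLOR_BGR2HSV)
        w=cv2.inRange(hsv,(0,0,120),(180,80,255)).astype(bool); X=pts(p,d,w); X=X[(X[:,2]>.05)&(X[:,2]<.1)&(np.hypot(X[:,0]-.493,X[:,1]-.172)<.08)&(np.hypot(X[:,0]-.493,X[:,1]-.172)>.04)]
        print(n,"plaster z",len(X),np.median(X[:,2]).round(4))
E
python3 st.py top wrist
python3 - <<'E'
import numpy as np
from scipy.spatial.transform import Rotation as R
def T(a,r,L=.1924): q=R.from_euler("x",a,degrees=True); return q,q.apply([0,0,-(L+r)])
for r0 in np.arange(0,14)*.0022:
    q0,p0=T(7,r0); print("%.4f"%r0, [tuple((q0.inv().apply(T(7-14*k/6,r0+.0022*k/6)[1]-p0)/.8)[1:].round(4)) for k in range(1,7)])
E
```

```text
t 4.50 lean [ 7.08 -0.08  0.07] pivot in tool mm [  0.24  -0.48 192.39] rise -0.0 gf 80 w 0.271 F [-0.9 -0.9  5.2] T [-0.56 -0.06  0.06]
top plaster z 314 0.0686
wrist plaster z 12631 0.0683
0.0000 [(np.float64(-0.0098), np.float64(-0.0003)), (np.float64(-0.0196), np.float64(-0.0001)), (np.float64(-0.0295), np.float64(0.0004)), (np.float64(-0.0393), np.float64(0.0014)), (np.float64(-0.0491), np.float64(0.0027)), (np.float64(-0.0588), np.float64(0.0045))]
0.0022 [(np.float64(-0.0099), np.float64(-0.0003)), (np.float64(-0.0199), np.float64(-0.0001)), (np.float64(-0.0298), np.float64(0.0004)), (np.float64(-0.0397), np.float64(0.0014)), (np.float64(-0.0497), np.float64(0.0028)), (np.float64(-0.0595), np.float64(0.0046))]
0.0044 [(np.float64(-0.01), np.float64(-0.0003)), (np.float64(-0.0201), np.float64(-0.0001)), (np.float64(-0.0301), np.float64(0.0005)), (np.float64(-0.0402), np.float64(0.0014)), (np.float64(-0.0502), np.float64(0.0028)), (np.float64(-0.0602), np.float64(0.0046))]
0.0066 [(np.float64(-0.0101), np.float64(-0.0003)), (np.float64(-0.0203), np.float64(-0.0001)), (np.float64
[... 2113 characters left out ...]
(np.float64(-0.0332), np.float64(0.0007)), (np.float64(-0.0442), np.float64(0.0018)), (np.float64(-0.0552), np.float64(0.0033)), (np.float64(-0.0662), np.float64(0.0054))]
0.0264 [(np.float64(-0.0112), np.float64(-0.0002)), (np.float64(-0.0223), np.float64(-0.0)), (np.float64(-0.0335), np.float64(0.0007)), (np.float64(-0.0447), np.float64(0.0018)), (np.float64(-0.0558), np.float64(0.0034)), (np.float64(-0.0668), np.float64(0.0055))]
0.0286 [(np.float64(-0.0113), np.float64(-0.0002)), (np.float64(-0.0225), np.float64(0.0)), (np.float64(-0.0338), np.float64(0.0007)), (np.float64(-0.0451), np.float64(0.0018)), (np.float64(-0.0563), np.float64(0.0035)), (np.float64(-0.0675), np.float64(0.0055))]
```

{"api": "send_rows", "payload": {
  "steps": [
    {"x":0,"y":-0.0098,"z":-0.0003,"wx":-0.0204,"wy":0,"wz":0},
    {"x":0,"y":-0.0196,"z":-0.0001,"wx":-0.0407,"wy":0,"wz":0},
    {"x":0,"y":-0.0295,"z":0.0004,"wx":-0.0611,"wy":0,"wz":0},
    {"x":0,"y":-0.0393,"z":0.0014,"wx":-0.0814,"wy":0,"wz":0},
    {"x":0,"y":-0.0491,"z":0.0027,"wx":-0.1018,"wy":0,"wz":0},
    {"x":0,"y":-0.0588,"z":0.0045,"wx":-0.1222,"wy":0,"wz":0},
    {"x":0,"y":-0.0588,"z":0.0045,"wx":-0.1222,"wy":0,"wz":0}
  ]
}}

```text
time: 5.18
ee_pos: [0.4822, 0.1935, 0.2514]
tool_rot: [0.06, 0.969, 0.24, 0.014]
force: [1.9, -3.1, 1.0]
width: 0.275
grasp_force: 78.8
```

```bash
python3 st.py top wrist
```

```text
t 5.18 lean [-7.01 -0.13 -0.05] pivot in tool mm [  0.45   0.62 193.88] rise 1.5 gf 79 w 0.275 F [ 1.9 -3.1  1. ] T [-0.15 -0.27 -0.07]
top plaster z 525 0.0686
wrist plaster z 15089 0.0684
```

{"api": "send_rows", "payload": {
  "steps": [
    {"x":0,"y":0.0099,"z":-0.0003,"wx":0.0204,"wy":0,"wz":0},
    {"x":0,"y":0.0199,"z":-0.0001,"wx":0.0407,"wy":0,"wz":0},
    {"x":0,"y":0.0298,"z":0.0004,"wx":0.0611,"wy":0,"wz":0},
    {"x":0,"y":0.0397,"z":0.0014,"wx":0.0814,"wy":0,"wz":0},
    {"x":0,"y":0.0497,"z":0.0028,"wx":0.1018,"wy":0,"wz":0},
    {"x":0,"y":0.0595,"z":0.0046,"wx":0.1222,"wy":0,"wz":0},
    {"x":0,"y":0.0595,"z":0.0046,"wx":0.1222,"wy":0,"wz":0}
  ]
}}

```text
time: 5.87
ee_pos: [0.5053, 0.1493, 0.254]
tool_rot: [-0.061, 0.969, 0.239, -0.016]
force: [-2.5, 3.1, 5.4]
width: 0.27
grasp_force: 79.4
```

```bash
python3 st.py top wrist
```

```text
t 5.87 lean [ 7.25 -0.1   0.13] pivot in tool mm [  0.48  -0.79 196.64] rise 4.2 gf 79 w 0.270 F [-2.5  3.1  5.4] T [0.36 0.43 0.03]
top plaster z 322 0.0686
wrist plaster z 12498 0.0683
```

The plaster height is unchanged (0.0683–0.0686) and the tracking is good, so I continue.

{"api": "send_rows", "payload": {
  "steps": [
    {"x":0,"y":-0.01,"z":-0.0003,"wx":-0.0204,"wy":0,"wz":0},
    {"x":0,"y":-0.0201,"z":-0.0001,"wx":-0.0407,"wy":0,"wz":0},
    {"x":0,"y":-0.0301,"z":0.0005,"wx":-0.0611,"wy":0,"wz":0},
    {"x":0,"y":-0.0402,"z":0.0014,"wx":-0.0814,"wy":0,"wz":0},
    {"x":0,"y":-0.0502,"z":0.0028,"wx":-0.1018,"wy":0,"wz":0},
    {"x":0,"y":-0.0602,"z":0.0046,"wx":-0.1222,"wy":0,"wz":0},
    {"x":0,"y":-0.0602,"z":0.0046,"wx":-0.1222,"wy":0,"wz":0}
  ]
}}

```text
time: 6.55
ee_pos: [0.4816, 0.1942, 0.256]
tool_rot: [0.061, 0.969, 0.24, 0.014]
force: [1.3, -2.8, 2.0]
width: 0.264
grasp_force: 79.3
```

{"api": "send_rows", "payload": {
  "steps": [
    {"x":0,"y":0.0101,"z":-0.0003,"wx":0.0204,"wy":0,"wz":0},
    {"x":0,"y":0.0203,"z":-0.0001,"wx":0.0407,"wy":0,"wz":0},
    {"x":0,"y":0.0305,"z":0.0005,"wx":0.0611,"wy":0,"wz":0},
    {"x":0,"y":0.0406,"z":0.0015,"wx":0.0814,"wy":0,"wz":0},
    {"x":0,"y":0.0508,"z":0.0029,"wx":0.1018,"wy":0,"wz":0},
    {"x":0,"y":0.0608,"z":0.0047,"wx":0.1222,"wy":0,"wz":0},
    {"x":0,"y":0.0608,"z":0.0047,"wx":0.1222,"wy":0,"wz":0}
  ]
}}

```text
time: 7.13
ee_pos: [0.5053, 0.1492, 0.2583]
tool_rot: [-0.061, 0.969, 0.239, -0.016]
force: [-2.6, 2.7, 4.8]
width: 0.273
grasp_force: 79.7
```

```bash
python3 st.py top wrist
```

```text
t 7.13 lean [ 7.18 -0.11  0.1 ] pivot in tool mm [  0.52  -0.56 200.99] rise 8.6 gf 80 w 0.273 F [-2.6  2.7  4.8] T [0.37 0.57 0.05]
top plaster z 331 0.0685
wrist plaster z 12354 0.0684
```

{"api": "send_rows", "payload": {
  "steps": [
    {"x":0,"y":-0.0103,"z":-0.0002,"wx":-0.0204,"wy":0,"wz":0},
    {"x":0,"y":-0.0205,"z":-0.0001,"wx":-0.0407,"wy":0,"wz":0},
    {"x":0,"y":-0.0308,"z":0.0005,"wx":-0.0611,"wy":0,"wz":0},
    {"x":0,"y":-0.0411,"z":0.0015,"wx":-0.0814,"wy":0,"wz":0},
    {"x":0,"y":-0.0513,"z":0.003,"wx":-0.1018,"wy":0,"wz":0},
    {"x":0,"y":-0.0615,"z":0.0048,"wx":-0.1222,"wy":0,"wz":0},
    {"x":0,"y":-0.0615,"z":0.0048,"wx":-0.1222,"wy":0,"wz":0}
  ]
}}

```text
time: 7.82
ee_pos: [0.4814, 0.1948, 0.2605]
tool_rot: [0.061, 0.969, 0.241, 0.014]
force: [0.6, -3.9, 2.8]
width: 0.27
grasp_force: 79.6
```

```bash
python3 st.py top wrist
```

```text
t 7.82 lean [-7.22 -0.11 -0.11] pivot in tool mm [  0.5    0.27 203.15] rise 10.7 gf 80 w 0.270 F [ 0.6 -3.9  2.8] T [-0.62 -0.04 -0.08]
top plaster z 546 0.0686
wrist plaster z 13977 0.0683
```

{"api": "send_rows", "payload": {
  "steps": [
    {"x":0,"y":0.0104,"z":-0.0002,"wx":0.0204,"wy":0,"wz":0},
    {"x":0,"y":0.0208,"z":-0.0001,"wx":0.0407,"wy":0,"wz":0},
    {"x":0,"y":0.0312,"z":0.0005,"wx":0.0611,"wy":0,"wz":0},
    {"x":0,"y":0.0415,"z":0.0016,"wx":0.0814,"wy":0,"wz":0},
    {"x":0,"y":0.0519,"z":0.003,"wx":0.1018,"wy":0,"wz":0},
    {"x":0,"y":0.0622,"z":0.0049,"wx":0.1222,"wy":0,"wz":0},
    {"x":0,"y":0.0622,"z":0.0049,"wx":0.1222,"wy":0,"wz":0}
  ]
}}

```text
time: 8.5
ee_pos: [0.5057, 0.1487, 0.2628]
tool_rot: [-0.061, 0.969, 0.239, -0.016]
force: [-4.7, 3.6, 3.8]
width: 0.275
grasp_force: 80.0
```

{"api": "send_rows", "payload": {
  "steps": [
    {"x":0,"y":-0.0105,"z":-0.0002,"wx":-0.0204,"wy":0,"wz":0},
    {"x":0,"y":-0.021,"z":-0.0001,"wx":-0.0407,"wy":0,"wz":0},
    {"x":0,"y":-0.0315,"z":0.0006,"wx":-0.0611,"wy":0,"wz":0},
    {"x":0,"y":-0.042,"z":0.0016,"wx":-0.0814,"wy":0,"wz":0},
    {"x":0,"y":-0.0524,"z":0.0031,"wx":-0.1018,"wy":0,"wz":0},
    {"x":0,"y":-0.0628,"z":0.005,"wx":-0.1222,"wy":0,"wz":0},
    {"x":0,"y":-0.0628,"z":0.005,"wx":-0.1222,"wy":0,"wz":0}
  ]
}}

```text
time: 9.08
ee_pos: [0.4813, 0.195, 0.2649]
tool_rot: [0.061, 0.969, 0.24, 0.014]
force: [0.8, -4.3, 2.9]
width: 0.274
grasp_force: 79.8
```

```bash
python3 st.py top wrist
```

```text
t 9.08 lean [-7.19 -0.1  -0.07] pivot in tool mm [4.1000e-01 2.0000e-02 2.0752e+02] rise 15.1 gf 80 w 0.274 F [ 0.8 -4.3  2.9] T [-0.72 -0.02 -0.13]
top plaster z 552 0.0684
wrist plaster z 13508 0.0683
```

{"api": "send_rows", "payload": {
  "steps": [
    {"x":0,"y":0.0106,"z":-0.0002,"wx":0.0204,"wy":0,"wz":0},
    {"x":0,"y":0.0212,"z":-0.0001,"wx":0.0407,"wy":0,"wz":0},
    {"x":0,"y":0.0318,"z":0.0006,"wx":0.0611,"wy":0,"wz":0},
    {"x":0,"y":0.0424,"z":0.0016,"wx":0.0814,"wy":0,"wz":0},
    {"x":0,"y":0.053,"z":0.0031,"wx":0.1018,"wy":0,"wz":0},
    {"x":0,"y":0.0635,"z":0.005,"wx":0.1222,"wy":0,"wz":0},
    {"x":0,"y":0.0635,"z":0.005,"wx":0.1222,"wy":0,"wz":0}
  ]
}}

```text
time: 9.77
ee_pos: [0.506, 0.1481, 0.2675]
tool_rot: [-0.062, 0.969, 0.239, -0.016]
force: [-5.4, 2.5, 6.5]
width: 0.27
grasp_force: 80.4
```

```bash
python3 st.py top wrist
```

```text
t 9.77 lean [ 7.32 -0.07  0.12] pivot in tool mm [ 3.1000e-01 -1.6000e-01  2.1026e+02] rise 17.9 gf 80 w 0.270 F [-5.4  2.5  6.5] T [0.74 1.   0.07]
top plaster z 350 0.0686
wrist plaster z 11845 0.0683
```

{"api": "send_rows", "payload": {
  "steps": [
    {"x":0,"y":-0.0107,"z":-0.0002,"wx":-0.0204,"wy":0,"wz":0},
    {"x":0,"y":-0.0214,"z":0,"wx":-0.0407,"wy":0,"wz":0},
    {"x":0,"y":-0.0322,"z":0.0006,"wx":-0.0611,"wy":0,"wz":0},
    {"x":0,"y":-0.0429,"z":0.0017,"wx":-0.0814,"wy":0,"wz":0},
    {"x":0,"y":-0.0535,"z":0.0032,"wx":-0.1018,"wy":0,"wz":0},
    {"x":0,"y":-0.0642,"z":0.0051,"wx":-0.1222,"wy":0,"wz":0},
    {"x":0,"y":-0.0642,"z":0.0051,"wx":-0.1222,"wy":0,"wz":0}
  ]
}}

```text
time: 10.45
ee_pos: [0.4814, 0.195, 0.2701]
tool_rot: [0.061, 0.969, 0.24, 0.014]
force: [-1.7, -5.1, 6.1]
width: 0.276
grasp_force: 80.4
```

{"api": "send_rows", "payload": {
  "steps": [
    {"x":0,"y":0.0108,"z":-0.0002,"wx":0.0204,"wy":0,"wz":0},
    {"x":0,"y":0.0217,"z":0,"wx":0.0407,"wy":0,"wz":0},
    {"x":0,"y":0.0325,"z":0.0006,"wx":0.0611,"wy":0,"wz":0},
    {"x":0,"y":0.0433,"z":0.0017,"wx":0.0814,"wy":0,"wz":0},
    {"x":0,"y":0.0541,"z":0.0032,"wx":0.1018,"wy":0,"wz":0},
    {"x":0,"y":0.0648,"z":0.0052,"wx":0.1222,"wy":0,"wz":0},
    {"x":0,"y":0.0648,"z":0.0052,"wx":0.1222,"wy":0,"wz":0}
  ]
}}

```text
time: 11.03
ee_pos: [0.5062, 0.1481, 0.2728]
tool_rot: [-0.063, 0.969, 0.239, -0.016]
force: [-7.1, 5.3, 10.6]
width: 0.27
grasp_force: 80.9
```

```bash
python3 st.py top wrist
```

```text
t 11.03 lean [ 7.4  -0.    0.09] pivot in tool mm [-1.1000e-01  7.4000e-01  2.1548e+02] rise 23.1 gf 81 w 0.270 F [-7.1  5.3 10.6] T [1.29 1.57 0.07]
top plaster z 352 0.0685
wrist plaster z 11564 0.0683
```

{"api": "send_rows", "payload": {
  "steps": [
    {"x":0,"y":-0.0109,"z":-0.0002,"wx":-0.0204,"wy":0,"wz":0},
    {"x":0,"y":-0.0219,"z":0,"wx":-0.0407,"wy":0,"wz":0},
    {"x":0,"y":-0.0328,"z":0.0006,"wx":-0.0611,"wy":0,"wz":0},
    {"x":0,"y":-0.0438,"z":0.0017,"wx":-0.0814,"wy":0,"wz":0},
    {"x":0,"y":-0.0547,"z":0.0033,"wx":-0.1018,"wy":0,"wz":0},
    {"x":0,"y":-0.0655,"z":0.0053,"wx":-0.1222,"wy":0,"wz":0},
    {"x":0,"y":-0.0655,"z":0.0053,"wx":-0.1222,"wy":0,"wz":0}
  ]
}}

```text
time: 11.72
ee_pos: [0.4814, 0.1954, 0.2743]
tool_rot: [0.061, 0.969, 0.24, 0.015]
force: [1.6, -4.9, 3.9]
width: 0.274
grasp_force: 80.0
```

{"api": "send_rows", "payload": {
  "steps": [
    {"x":0,"y":0.011,"z":-0.0002,"wx":0.0204,"wy":0,"wz":0},
    {"x":0,"y":0.0221,"z":0,"wx":0.0407,"wy":0,"wz":0},
    {"x":0,"y":0.0332,"z":0.0007,"wx":0.0611,"wy":0,"wz":0},
    {"x":0,"y":0.0442,"z":0.0018,"wx":0.0814,"wy":0,"wz":0},
    {"x":0,"y":0.0552,"z":0.0033,"wx":0.1018,"wy":0,"wz":0},
    {"x":0,"y":0.0662,"z":0.0054,"wx":0.1222,"wy":0,"wz":0},
    {"x":0,"y":0.0662,"z":0.0054,"wx":0.1222,"wy":0,"wz":0}
  ]
}}

```text
time: 12.3
ee_pos: [0.5065, 0.1471, 0.2754]
tool_rot: [-0.062, 0.969, 0.239, -0.016]
force: [-2.8, 4.8, 1.8]
width: 0.271
grasp_force: 80.0
```

```bash
python3 st.py top wrist
```

```text
t 12.30 lean [ 7.36 -0.09  0.14] pivot in tool mm [ 4.4000e-01 -1.0000e-01  2.1818e+02] rise 25.8 gf 80 w 0.271 F [-2.8  4.8  1.8] T [ 1.03  0.49 -0.02]
top plaster z 366 0.0684
wrist plaster z 11462 0.0684
```

{"api": "send_rows", "payload": {
  "steps": [
    {"x":0,"y":-0.0112,"z":-0.0002,"wx":-0.0204,"wy":0,"wz":0},
    {"x":0,"y":-0.0223,"z":0,"wx":-0.0407,"wy":0,"wz":0},
    {"x":0,"y":-0.0335,"z":0.0007,"wx":-0.0611,"wy":0,"wz":0},
    {"x":0,"y":-0.0447,"z":0.0018,"wx":-0.0814,"wy":0,"wz":0},
    {"x":0,"y":-0.0558,"z":0.0034,"wx":-0.1018,"wy":0,"wz":0},
    {"x":0,"y":-0.0668,"z":0.0055,"wx":-0.1222,"wy":0,"wz":0},
    {"x":0,"y":-0.0668,"z":0.0055,"wx":-0.1222,"wy":0,"wz":0}
  ]
}}

```text
time: 12.98
ee_pos: [0.4803, 0.1968, 0.2775]
tool_rot: [0.06, 0.969, 0.241, 0.014]
force: [-0.4, 1.5, -0.9]
width: 0.272
grasp_force: 79.8
```

{"api": "send_rows", "payload": {
  "steps": [
    {"x":0,"y":0.0113,"z":-0.0002,"wx":0.0204,"wy":0,"wz":0},
    {"x":0,"y":0.0225,"z":0,"wx":0.0407,"wy":0,"wz":0},
    {"x":0,"y":0.0338,"z":0.0007,"wx":0.0611,"wy":0,"wz":0},
    {"x":0,"y":0.0451,"z":0.0018,"wx":0.0814,"wy":0,"wz":0},
    {"x":0,"y":0.0563,"z":0.0035,"wx":0.1018,"wy":0,"wz":0},
    {"x":0,"y":0.0675,"z":0.0055,"wx":0.1222,"wy":0,"wz":0},
    {"x":0,"y":0.0675,"z":0.0055,"wx":0.1222,"wy":0,"wz":0}
  ]
}}

```text
time: 13.57
ee_pos: [0.507, 0.1461, 0.2799]
tool_rot: [-0.06, 0.969, 0.239, -0.016]
force: [0.1, -0.6, -1.8]
width: 0.27
grasp_force: 79.9
```

```bash
python3 st.py top wrist; python3 go.py .4935 .172 .2844 27.8; python3 - <<'E'
from h import *
s=arm.state(); im,d=cams.get_image("wrist"); cv2.imwrite("pics/w3.png",im)
E
```

```text
t 13.57 lean [ 7.09 -0.1   0.14] pivot in tool mm [  0.52  -1.71 222.78] rise 30.4 gf 80 w 0.270 F [ 0.1 -0.6 -1.8] T [-0.11 -0.02 -0.03]
top plaster z 375 0.0686
wrist plaster z 11179 0.0683
t 13.67 pos [0.5064 0.1473 0.2799] w 0.273 gf 79.86572742462158 F [-0.5  0.6 -1.3]
shift [ 0.0001 -0.0353 -0.0013] turn [-0.0608  0.0011 -0.0008]
```

View pics/w3.png

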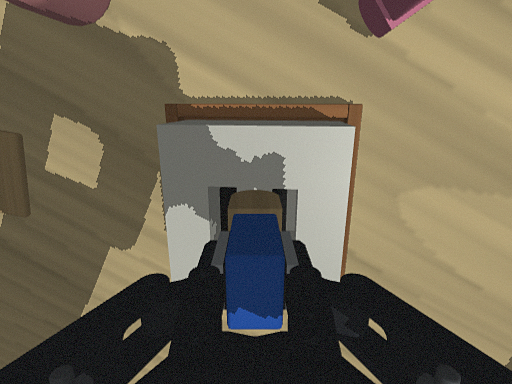

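The view shows the block held at about (255,260), its curved foot out of the liners, and the plaster still level. The force reads only the block's weight, so it is free. I'll straighten it and raise it.

{"api": "send_rows", "payload": {
  "steps": [
    {"x":0,"y":-0.0118,"z":-0.0015,"wx":-0.0203,"wy":0,"wz":0},
    {"x":0,"y":-0.0235,"z":-0.002,"wx":-0.0406,"wy":0.0005,"wz":0},
    {"x":0,"y":-0.0353,"z":-0.0015,"wx":-0.0608,"wy":0.001,"wz":-0.001},
    {"x":0,"y":-0.0353,"z":-0.0015,"wx":-0.0608,"wy":0.001,"wz":-0.001},
    {"x":0,"y":-0.0353,"z":-0.0015,"wx":-0.0608,"wy":0.001,"wz":-0.001},
    {"x":0,"y":-0.0353,"z":-0.0015,"wx":-0.0608,"wy":0.001,"wz":-0.001}
  ]
}}

```text
time: 14.22
ee_pos: [0.4933, 0.1725, 0.2848]
tool_rot: [-0.001, 0.97, 0.241, -0.0]
force: [0.8, 0.1, -1.8]
width: 0.273
grasp_force: 79.9
```

```bash
python3 st.py top wrist; python3 go.py .4935 .172 .2995 27.8
```

```text
t 14.22 lean [ 0.07  0.   -0.12] pivot in tool mm [-1.0000e-02  7.9000e-01  2.2578e+02] rise 33.4 gf 80 w 0.273 F [ 0.8  0.1 -1.8] T [ 0.03 -0.03 -0.05]
top plaster z 502 0.0685
wrist plaster z 11738 0.0683
t 14.32 pos [0.4934 0.1721 0.2847] w 0.268 gf 79.85406517982483 F [-0.1  0.5 -0.5]
shift [ 0.      0.0001 -0.0185] turn [-0.0005  0.      0.0006]
```

{"api": "send_rows", "payload": {
  "steps": [
    {"x":0,"y":0,"z":-0.004,"wx":0,"wy":0,"wz":0},
    {"x":0,"y":0,"z":-0.009,"wx":0,"wy":0,"wz":0},
    {"x":0,"y":0,"z":-0.014,"wx":0,"wy":0,"wz":0},
    {"x":0,"y":0,"z":-0.0185,"wx":0,"wy":0,"wz":0},
    {"x":0,"y":0,"z":-0.0185,"wx":0,"wy":0,"wz":0},
    {"x":0,"y":0,"z":-0.0185,"wx":0,"wy":0,"wz":0},
    {"x":0,"y":0,"z":-0.0185,"wx":0,"wy":0,"wz":0},
    {"x":0,"y":0,"z":-0.0185,"wx":0,"wy":0,"wz":0}
  ]
}}

```text
time: 14.98
ee_pos: [0.4932, 0.1724, 0.2994]
tool_rot: [-0.0, 0.971, 0.241, -0.0]
force: [-0.6, -0.7, -0.7]
width: 0.27
grasp_force: 79.9
```

```bash
python3 st.py top wrist; python3 - <<'E'
from h import *
s=arm.state()
for n in("wrist","scene"):
    s=arm.state(); im,d=cams.get_image(n); p=pose(n,s); hsv=cv2.cvtColor(im,cv2.COLOR_BGR2HSV)
    X=pts(p,d,cv2.inRange(hsv,(105,120,40),(130,255,255)).astype(bool)); X=X[np.hypot(X[:,0]-.493,X[:,1]-.172)<.05]
    print(n,"blue",len(X),X.min(0).round(4),X.max(0).round(4))
    D=pts(p,d,d>0); D=D[(np.hypot(D[:,0]-.493,D[:,1]-.172)<.025)&(D[:,2]>.075)]; print("  lowest above plaster",np.percentile(D[:,2],[0,1,5]).round(4))
    if n=="scene": c=im[120:220,250:390]; cv2.imwrite("pics/s4.png",cv2.resize(c,None,fx=5,fy=5,interpolation=cv2.INTER_CUBIC))
E
```

```text
t 14.98 lean [ 0.04 -0.02 -0.09] pivot in tool mm [1.4000e-01 6.3000e-01 2.4037e+02] rise 48.0 gf 80 w 0.270 F [-0.6 -0.7 -0.7] T [ 0.02 -0.04  0.04]
top plaster z 512 0.0686
wrist plaster z 10492 0.0684
wrist blue 6286 [0.4734 0.1546 0.1218] [0.5141 0.1905 0.17  ]
  lowest above plaster [0.0826 0.0959 0.1202]
scene blue 97 [0.4937 0.1671 0.1245] [0.5171 0.1886 0.1783]
  lowest above plaster [0.0854 0.0894 0.0989]
```

View pics/s4.png

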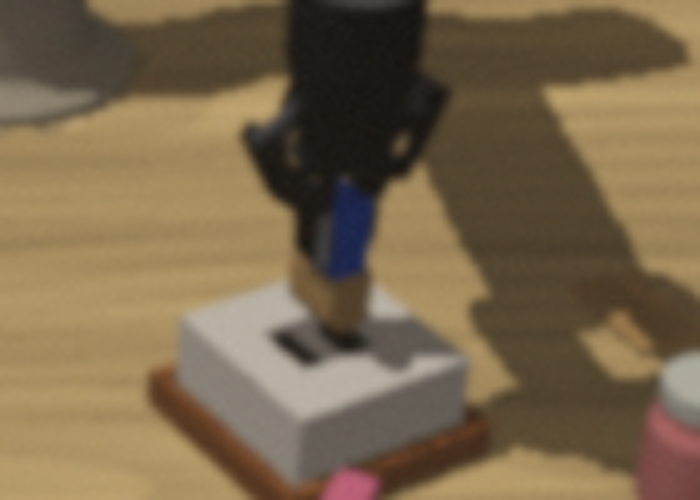

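The block hangs upright, its foot (335,325) clear above the open socket, and the mould is down (plaster at 0.068). Handing in.

```bash
python3 -c "
from workcell import arm
print(abs(arm.state()['dq']).max()); print(arm.hand_in())"
```

```text
0.0012375969204990894
the job is handed in; nothing more can be done
None
```

I rocked the blue block free in 13 swings; it is held upright and still about 15 mm above its socket, its mould stayed down at every check, nothing else was touched, and the job was handed in at about 15 s.

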